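Sift the mixed baking weights and park the sieve

TASK

Small and large ceramic baking weights are mixed in the sieve basket: lift it by its handle, carry it over the catch tray and shake it side to side until all the small weights have dropped into the tray and only the large ones are left in the sieve. Then stand the sieve on the drain stand and slide it so that its toe is fully home under the keeper lip, and let go. Leave the ring cutters and jars where they stand.

Things in the scene. Friction and masses are not known exactly. Their poses are not given: they have to be found in the camera images.
- sieve: Open-topped rectangular steel sieve basket, 0.35 kg, outside 128 (x) x 136 (y) x 50 mm high, walls 4 mm, underside open, with an arched bail handle over its middle and a flat toe on its +x wall. Origin: centre of the underside, z up. It begins standing on the work surface with the weights on its bars; carried level and smoothly it spills none.
- sieve_floor (a point): Middle of the sieve's floor, 18 mm above its underside, axes as the sieve's. The floor is three flat bars along x, 16 mm wide, at y = -36, 0 and 36 mm; between them and beside the walls are four slots 20 mm wide along x. Brisk side-to-side shaking along y, 20 mm either way at about 0.35 m/s, carries small weights off the bars and down through the slots.
- sieve_grip (a point): Middle of the bail's wooden grip, on the sieve's centre line 100 mm above its underside; the grip bar runs along the sieve's x, 76 mm long, 16 mm thick in y, 22 mm high. Pinch it across y from above. Axes as the sieve's.
- sieve_toe (a point): Middle of the toe's tip: 92 mm from the sieve's origin in +x, 6 mm above its underside. The toe is 40 mm wide (y), 4 mm thick (4 to 8 mm above the underside) and sticks out 28 mm from the middle of the +x wall. Axes as the sieve's.
- tray: Open aluminium catch tray, fixed, outside 176 (x) x 200 (y) x 40 mm high, walls and floor 3 mm. Origin: centre of the underside, z up.
- stand: Dark steel drain stand, fixed, left or right of the tray: a flat plate 8 mm thick, x from -100 to 85 mm, 150 mm wide (y), with a steel keeper bridge at its +x end. Origin: on the underside, mid-width, z up. The sieve stands on the plate, x along the stand's x. Its origin is at x = -22 mm when home; at x = -57 mm or less its toe is clear of the lip and can be lowered.
- stand_stop (a point): Middle of the keeper's stop wall, at x = 70 mm, 14 mm above the stand's underside; the toe tip meets it when home. Axes as the stand's. The lip overhangs the plate from x = 46 to 70 mm (stand's frame), underside 28 mm and top 32 mm above the stand's underside; the pocket below is 64 mm wide and open towards -x.
- small_1: One of five small white ceramic baking weights: squat barrel, 14 mm across, 9 mm high, about 12 g. Origin: centre of its underside. Begins on a bar of the sieve.
- small_2: One of five small white ceramic baking weights: squat barrel, 14 mm across, 9 mm high, about 12 g. Origin: centre of its underside. Begins on a bar of the sieve.
- small_3: One of five small white ceramic baking weights: squat barrel, 14 mm across, 9 mm high, about 12 g. Origin: centre of its underside. Begins on a bar of the sieve.
- small_4: One of five small white ceramic baking weights: squat barrel, 14 mm across, 9 mm high, about 12 g. Origin: centre of its underside. Begins on a bar of the sieve.
- small_5: One of five small white ceramic baking weights: squat barrel, 14 mm across, 9 mm high, about 12 g. Origin: centre of its underside. Begins on a bar of the sieve.
- large_1: One of three large white ceramic baking weights: barrel, 34 mm across the middle, 25 mm high, about 35 g, too big for the slots. Origin: centre of its underside. Begins on the bars of the sieve.
- large_2: One of three large white ceramic baking weights: barrel, 34 mm across the middle, 25 mm high, about 35 g, too big for the slots. Origin: centre of its underside. Begins on the bars of the sieve.
- large_3: One of three large white ceramic baking weights: barrel, 34 mm across the middle, 25 mm high, about 35 g, too big for the slots. Origin: centre of its underside. Begins on the bars of the sieve.
- ring_cutter_0: Bystander: tinplate ring cutter, 66 mm across, 32 mm high. Origin: centre of its underside.
- ring_cutter_2: Bystander: tinplate ring cutter, 72 mm across, 34 mm high. Origin: centre of its underside.
- flour_jar: Bystander: glass jar with yellow lid, 66 mm across, 120 mm high. Origin: centre of its underside.
- spice_jar: Bystander: spice jar with dark lid, 45 mm across, 105 mm high. Origin: centre of its underside.

How it is judged:
By the outcome, as a careful person would: the job done as asked, in the order asked, and still so for the second after the job is handed in, with the robot touching nothing.
It also fails if it takes over 58 s, if anything falls off the work surface, if the arm or the gripper's body presses on something with over 40 N, if the wrist force passes 120 N, or if a joint passes its speed limit or range.

ROBOT

A 6-joint arm with a two-finger parallel gripper is mounted at the origin on a cart in front of the work surface, level with it; the furniture and walls round the work are solid. World frame = base frame: x ahead of the robot, y to its left, z up, the work surface at z = 0. Lengths are in m, angles in rad, forces in N, time in s.
With the tool pointing down it reaches from about 0.375 to 0.9 m from the base axis. Payload 3.1 kg.
Tool frame: the origin (TCP) lies between the finger pads; the fingertips stand 11 mm ahead of it and the grasp point (between the pads) lies 8 mm behind it; z points along the fingers, y is the line along which they close (so a half turn about z gives the same grasp; the last joint's range is limited). The gripper opens to 87 mm and grips with 3 to 60 N. Pads are 19 mm wide; open, the fingers measure 117 mm over their backs; the gripper's body (75 mm by 190 mm) begins 51 mm behind the grasp point.
Start: joints at [-1.5, 0.527, 1.433, -0, 1.181, -0.178], TCP at [0.155, -0.606, 0.208] pointing down, gripper open.
Joint ranges: [-3.08, 3.08], [-0.75, 2.2], [0.22, 2.44], [-1.43, 4.57], [0, 2.65], [-2.85, 2.85]. Speed limits (rad/s): [2.79, 2.79, 3.14, 3.14, 3.14, 3.14].

INTERFACE

Orientations are given as a unit quaternion [x, y, z, w].
In Python, from rig import get_obs, camera, hand_in gives the robot as it stands.
- The arm moves only by the shell command python3 -m pendant 'ROWS' [FORCE]. ROWS is JSON, a list that holds one entry, the list of rows, each a list of 7 numbers: the shift along the tool's x, y, z in m, then the turn, a rotation vector about the tool's x, y, z in degrees, then the opening, from 0 (shut) to 1 (fully open). In form: [[[x, y, z, ax, ay, az, fingers], ...]]. A call has exactly 5 rows; each row shifts and turns the commanded pose from where the row before left it, along the tool's axes as they then stand; what a row does not reach is not made up. A row lasts 1/8 s, in which the tool goes at most 62.5 mm and 10.7 degrees, less where a joint would pass 70% of its speed; a pose out of reach is approached as far as the arm can. A call with a gripper value outside its range is refused whole. The fingers move at their own pace and stop on an object; FORCE is the grip in N (left out, the last holds). Time passes only in rows, so rows that do not move let the fingers close, or fill a call up. It gives the time, the measured TCP pose, the force, the opening and the grip force at its end, in the units of the state.
- get_obs(): the state, without advancing time (a new reading comes with each control period).
- camera(name): name is "scene" or "top" or "wrist"; returns a dict with "img" (420x560x3 uint8, red, green, blue), "intrinsics" (3x3 intrinsics, pixels), "k1" (the pictures are not rectified: a ray, as slopes to the right and down, at radius r is drawn at 1 + k1 r^2 times it, then the intrinsics apply), "R" (3x3) and "t" (3): a world point X has camera coordinates R X + t; the wrist camera has in their place "T_tool_cam" (4x4, takes a point from camera to tool coordinates, whose origin is the TCP and whose axes are the flange's). Camera axes: x right, y down, z forward; pixel columns grow to the right and rows downward; lengths in m; the calibration is good to about 2 mm. A picture is of the moment at which its call begins: read the wrist's pose just before it. There is no depth.
- hand_in(): hands the job in; it is judged then, once.
The state is a dict: "time": time; "q": joint angles; "joint_velocities": joint speeds; "joint_torque": joint torques, N m; "position": TCP position; "tool_rot": TCP orientation; "ft_force": force on the tool from outside, world axes, zero at the start; "moment": the same for the moment, N m; "grip_width": finger opening in m; "grip_force": force on a finger pad.
Only numpy, scipy, OpenCV 4.12 (cv2) and the standard library are available. Lean on these libraries where they do the work, as an engineer would, in place of code of your own. Each camera call takes 0.05 s, during which the arm holds its last target. There are 200 camera calls.

## Working session

There is one attempt and no reset: what is moved stays moved. The work goes in short steps, Python scripts to look and compute and a shell command to move; the robot and the scene stay as the last step left them, time stands still between calls to the robot, and variables do not carry over. Pictures are saved under pics/ and viewed, at most 10 in all, crops included, and the job is handed in when it is done.

```bash
mkdir -p pics; cat > h.py <<'E'
import numpy as np, cv2
from rig import get_obs, camera
from scipy.spatial.transform import Rotation as Ro
def ray(c,u,v):
    K=np.array(c["intrinsics"]); D=np.array([c["k1"],0,0,0,0.])
    p=cv2.undistortPoints(np.array([[[u,v]]],float),K,D)[0,0]
    R=np.array(c["R"]);t=np.array(c["t"])
    return -R.T@t, R.T@np.array([p[0],p[1],1])
def onz(c,u,v,z):
    o,d=ray(c,u,v); return o+d*(z-o[2])/d[2]
def proj(c,X):
    K=np.array(c["intrinsics"]); D=np.array([c["k1"],0,0,0,0.])
    return cv2.projectPoints(np.array(X,float).reshape(-1,3),cv2.Rodrigues(np.array(c["R"]))[0],np.array(c["t"],float),K,D)[0][:,0]
E
python3 - <<'E'
from h import *
import pickle
for n in("top","scene"):
    c=camera(n); pickle.dump(c,open(n+".pkl","wb"))
    cv2.imwrite(f"pics/{n}0.png",cv2.resize(c["img"][:,:,::-1],(800,600),interpolation=cv2.INTER_CUBIC))
    print(n,-np.array(c["R"]).T@c["t"],c["k1"],np.array(c["intrinsics"])[0,0])
o=get_obs();print(o)
E
```

```text
top [ 0.42167934 -0.02438601  1.08473479] -0.08900925579072627 396.18157307544806
scene [-0.28997197  0.40366523  0.79791443] -0.017261281784867282 461.0553813555201
{'time': 0.1, 'q': array([-1.49950465e+00,  5.28362176e-01,  1.43377634e+00,  5.76558017e-05,
        1.18141486e+00, -1.78508698e-01]), 'joint_velocities': array([-0.00247236, -0.00042152, -0.00344966, -0.00042524, -0.00103395,
       -0.00058281]), 'joint_torque': array([-9.56684357e-05, -4.40983629e+01, -1.77150786e+01,  6.35963911e-02,
        5.33871807e-02, -3.80397478e-05]), 'position': array([ 0.15449679, -0.60489262,  0.20747561]), 'tool_rot': array([ 9.92210996e-01,  1.24564754e-01,  7.91513613e-05, -9.77522577e-04]), 'ft_force': array([ 0.54357662,  1.79427023, -0.16643942]), 'moment': array([ 0.03252678,  0.03249395, -0.03850358]), 'grip_force': 0.0, 'grip_width': 0.0877814593098368}
```

View pics/top0.png

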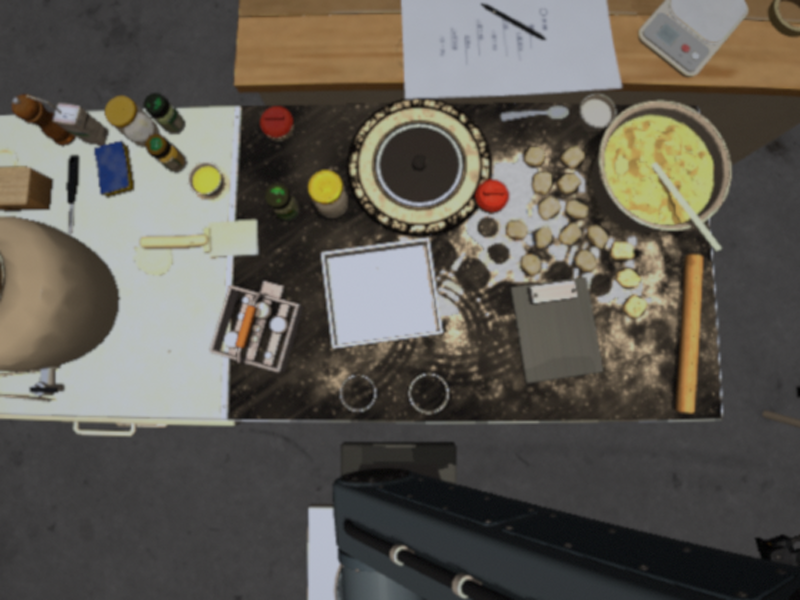

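View pics/scene0.png

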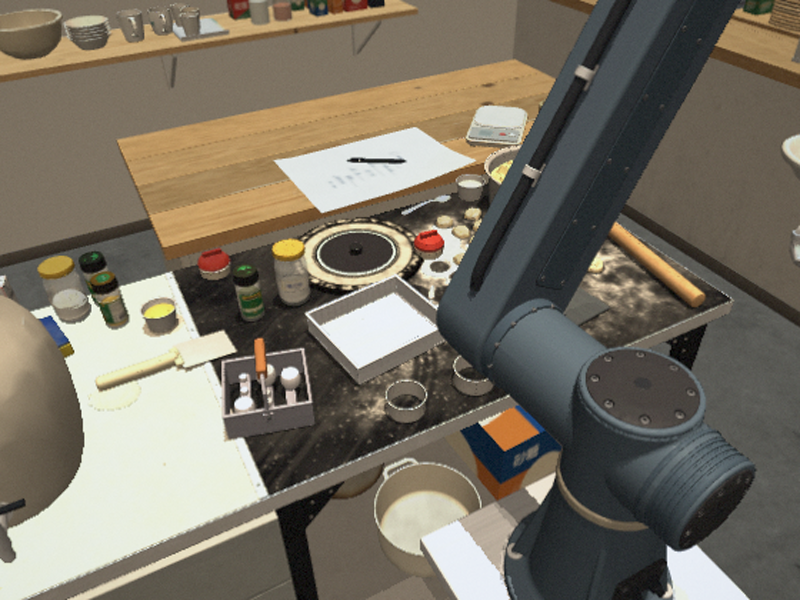

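The top view shows the sieve at (255,327) with its orange grip and toe up the picture. The tray is at (382,293) and the dark stand at (557,330), with its keeper at the top (554,291). The ring cutters are at (358,392) and (429,392), and the jars are left of the plate. The scene view shows the same objects. Next I'll measure from masks and zoomed crops.

```bash
python3 - <<'E'
from h import *
import pickle
t=pickle.load(open("top.pkl","rb"));s=pickle.load(open("scene.pkl","rb"))
def grip(c,box):
    x0,y0,x1,y1=box; h=cv2.cvtColor(c["img"],cv2.COLOR_RGB2HSV)
    m=cv2.inRange(h,(4,140,100),(16,255,255)); k=np.zeros_like(m);k[y0:y1,x0:x1]=m[y0:y1,x0:x1]
    ys,xs=np.nonzero(k); return cv2.minAreaRect(np.c_[xs,ys].astype(np.float32)),len(xs),(xs.mean(),ys.mean())
a=grip(t,(140,190,215,265));b=grip(s,(155,220,220,320));print(a,b)
bp=cv2.boxPoints(a[0]); print(np.array([onz(t,*p,0.108) for p in bp]).round(4))
o1,d1=ray(t,*a[2]);o2,d2=ray(s,*b[2])
A=np.c_[d1,-d2];l=np.linalg.lstsq(A,o2-o1,rcond=None)[0];print("tri",o1+d1*l[0],o2+d2*l[1])
im=t["img"][:,:,::-1]
c1=cv2.resize(im[190:265,145:215],(400,429),interpolation=cv2.INTER_CUBIC)
c2=cv2.resize(im[190:272,350:430],(400,410),interpolation=cv2.INTER_CUBIC)
o=np.zeros((430,800,3),np.uint8);o[:429,:400]=c1;o[:410,400:]=cv2.convertScaleAbs(c2,alpha=1.6)
cv2.imwrite("pics/crop1.png",o)
# tray: bright quad
h=cv2.cvtColor(t["img"],cv2.COLOR_RGB2HSV);m=cv2.inRange(h,(0,0,165),(180,60,255));m[:,:220]=0;m[:,315:]=0;m[:165]=0;m[250:]=0
m=cv2.morphologyEx(m,cv2.MORPH_OPEN,np.ones((5,5)))
cs=max(cv2.findContours(m,0,2)[0],key=cv2.contourArea);r=cv2.minAreaRect(cs);q=np.array([onz(t,*p,0.003) for p in cv2.boxPoints(r)])
print("tray",r,q.round(3),q.mean(0))
E
```

```text
(((171.5500030517578, 228.35000610351562), (5.6921000480651855, 29.409183502197266), 18.434947967529297), 160, (np.float64(171.6125), np.float64(228.18125))) (((181.84410095214844, 249.97352600097656), (27.840831756591797, 7.209471225738525), 85.60128784179688), 175, (np.float64(181.71428571428572), np.float64(249.06285714285715)))
[[0.4478 0.2731 0.108 ]
 [0.5176 0.2519 0.108 ]
 [0.5131 0.2379 0.108 ]
 [0.4434 0.2592 0.108 ]]
tri [0.48086079 0.25578687 0.10658998] [0.48096718 0.25601128 0.10666069]
tray ((266.7231140136719, 206.96957397460938), (62.377262115478516, 70.34893798828125), 82.23483276367188) [[ 0.619  0.132  0.003]
 [ 0.646 -0.062  0.003]
 [ 0.474 -0.084  0.003]
 [ 0.448  0.106  0.003]] [0.54700121 0.02273794 0.003     ]
```

View pics/crop1.png

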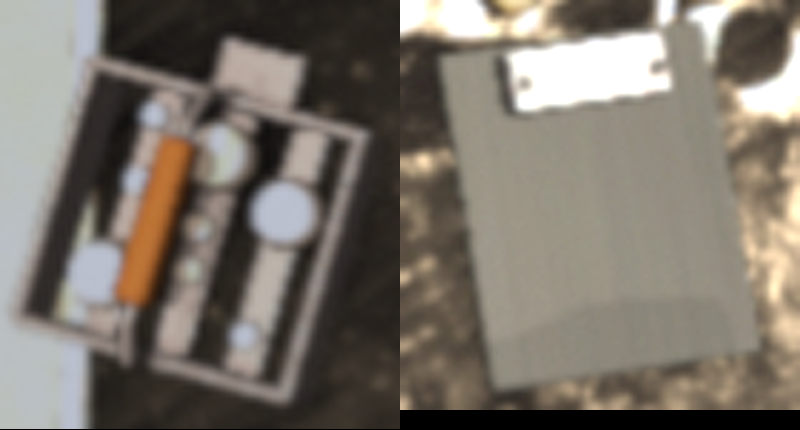

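The crop shows:
- **Sieve (scale 5.71):** rim corners at about (90,60), (368,132), (287,402), (15,318), with the toe at the top. I see five small and three large weights.
- **Stand (scale 5):** plate corners at about (440,57), (703,22), (757,350), (495,390). The white keeper is at (507..672, 32..112).

```bash
python3 - <<'E'
from h import *
import pickle
t=pickle.load(open("top.pkl","rb"))
f=lambda L,s,x0,y0,z:np.array([onz(t,x0+(a+.5)/s-.5,y0+(b+.5)/s-.5,z) for a,b in L])
def an(v): return np.degrees(np.arctan2(v[1],v[0]))
def quad(q): # TL TR BR BL, up=+x
    print(q.round(4).tolist(),"c",q.mean(0).round(4),"yaw",an(q[0]-q[3]),an(q[1]-q[2]),an(q[0]-q[1])-90,an(q[3]-q[2])-90,"len",np.linalg.norm(q[0]-q[3]),np.linalg.norm(q[0]-q[1]))
quad(f([(90,60),(368,132),(287,402),(15,318)],5.714,145,190,.05))
toe=f([(227,38),(307,60)],5.714,145,190,.007);print("toe",toe,toe.mean(0),an(toe[0]-toe[1])-90)
quad(f([(40,57),(303,22),(357,350),(95,390)],5,350,190,.008))
k=f([(107,50),(268,32),(272,92),(118,112)],5,350,190,.032);quad(k)
g=f([(178,137),(143,303)],5.714,145,190,.111);print("grip",g,g.mean(0),an(g[0]-g[1]))
for n,p in dict(rc0=(358,385),rc2=(429,385)).items(): print(n,onz(t,p[0]*.7,p[1]*.7,.03))
o=get_obs();print(Ro.from_quat(o["tool_rot"]).as_matrix().round(3))
E
```

```text
[[0.5592, 0.3055, 0.05], [0.5256, 0.1731, 0.05], [0.4016, 0.2077, 0.05], [0.4389, 0.3363, 0.05]] c [0.4813 0.2556 0.05  ] yaw -14.372213598039385 -15.61029459017694 -14.27561550752722 -16.151021365793312 len 0.12426555500851555 0.13663834122044274
toe [[0.57569577 0.25161815 0.007     ]
 [0.56487249 0.21193742 0.007     ]] [0.57028413 0.23177779 0.007     ] -15.25682304079831
[[0.5617, -0.2266, 0.008], [0.5809, -0.3727, 0.008], [0.4019, -0.3951, 0.008], [0.3814, -0.252, 0.008]] c [ 0.4815 -0.3116  0.008 ] yaw 8.022762642920242 7.104013267088561 7.488306788773656 8.132028242177924 len 0.18209222114817872 0.14744455521579378
[[0.5623, -0.2582, 0.032], [0.572, -0.3457, 0.032], [0.5395, -0.3465, 0.032], [0.5289, -0.2631, 0.032]] c [ 0.5507 -0.3033  0.032 ] yaw 8.308726747623812 1.4066033064053693 6.288100437030792 7.223035705273929 len 0.03374441332810195 0.08800896242781513
grip [[0.51714337 0.24531263 0.111     ]
 [0.44479644 0.2583686  0.111     ]] [0.48096991 0.25184061 0.111     ] -10.229689362362034
rc0 [0.37717169 0.06312566 0.03      ]
rc2 [ 0.3775862  -0.06764888  0.03      ]
[[ 0.969  0.247 -0.   ]
 [ 0.247 -0.969  0.002]
 [ 0.    -0.002 -1.   ]]
```

```bash
cat > plan.py <<'E'
import sys
from h import *
x,y,z,yaw=map(float,sys.argv[1:5]); o=get_obs(); M=Ro.from_quat(o["tool_rot"])
d=M.inv().apply(np.array([x,y,z])-o["position"])
T=Ro.from_euler("z",yaw,degrees=True)*Ro.from_euler("x",180,degrees=True)
print("t",round(o["time"],2),"pos",o["position"].round(4),"yaw",np.degrees(np.arctan2(M.as_matrix()[1,0],M.as_matrix()[0,0])).round(2),"d",(d*1e3).round(1),"rot",np.degrees((M.inv()*T).as_rotvec()).round(2),"F",o["ft_force"].round(1),"w",round(o["grip_width"],4),round(o["grip_force"],1))
E
python3 -m pendant '[[[0.041,-0.021,0,0,0,0,1],[0.041,-0.021,0,0,0,0,1],[0.041,-0.021,0,0,0,0,1],[0.041,-0.021,0,0,0,0,1],[0.041,-0.021,0,0,0,0,1]]]'
python3 -m pendant '[[[0.041,-0.021,0,0,0,0,1],[0.041,-0.021,0,0,0,0,1],[0.041,-0.021,0,0,0,0,1],[0.041,-0.021,0,0,0,0,1],[0.041,-0.021,0,0,0,0,1]]]'
python3 -m pendant '[[[0.012,-0.054,0,0,0,0,1],[0.012,-0.054,0,0,0,0,1],[0.012,-0.054,0,0,0,0,1],[0.012,-0.054,0,0,0,0,1],[0.012,-0.054,0,0,0,0,1]]]'
python3 plan.py 0.4813 0.2556 0.208 -15.2
```

```text
time: 0.72
position: [0.3281, -0.4518, 0.208]
tool_rot: [0.992, 0.124, -0.0, -0.0]
ft_force: [-0.4, -0.8, 0.1]
grip_width: 0.0871
grip_force: 0.0
time: 1.35
position: [0.5007, -0.2994, 0.208]
tool_rot: [0.992, 0.125, -0.0, -0.0]
ft_force: [0.4, -0.4, -0.6]
grip_width: 0.0871
grip_force: 0.0
time: 1.98
position: [0.4908, -0.0225, 0.2081]
tool_rot: [0.992, 0.124, -0.0, -0.0]
ft_force: [0.7, 0.2, 0.2]
grip_width: 0.087
grip_force: 0.0
t 1.98 pos [ 0.4908 -0.0225  0.2081] yaw 14.29 d [ 5.940e+01 -2.719e+02  2.000e-01] rot [-1.000e-02  2.000e-02  2.949e+01] F [0.7 0.2 0.2] w 0.087 0.0
```

```bash
python3 -m pendant '[[[0.012,-0.054,0,0,0,0,1],[0.012,-0.054,0,0,0,0,1],[0.012,-0.054,0,0,0,0,1],[0.012,-0.054,0,0,0,0,1],[0.012,-0.054,0,0,0,0,1]]]' >/dev/null
python3 -m pendant '[[[0,0,0.01,0,0,5.9,1],[0,0,0.01,0,0,5.9,1],[0,0,0.01,0,0,5.9,1],[0,0,0.01,0,0,5.9,1],[0,0,0.01,0,0,5.9,1]]]' >/dev/null
python3 plan.py 0.4813 0.2556 0.092 -15.2
python3 - <<'E'
from h import *
o=get_obs();c=camera("wrist")
M=np.eye(4);M[:3,:3]=Ro.from_quat(o["tool_rot"]).as_matrix();M[:3,3]=o["position"]
W=np.linalg.inv(M@np.array(c["T_tool_cam"]));c["R"]=W[:3,:3];c["t"]=W[:3,3]
h=cv2.cvtColor(c["img"],cv2.COLOR_RGB2HSV);m=cv2.inRange(h,(4,140,80),(16,255,255))
m=cv2.morphologyEx(m,cv2.MORPH_OPEN,np.ones((3,3)))
r=cv2.minAreaRect(max(cv2.findContours(m,0,2)[0],key=cv2.contourArea));q=np.array([onz(c,*p,.111) for p in cv2.boxPoints(r)])
print(r,q.round(4),q.mean(0))
cv2.imwrite("pics/w1.png",c["img"][:,:,::-1])
E
```

```text
t 3.23 pos [0.4823 0.2521 0.1577] yaw -15.37 d [-1.8 -3.1 65.7] rot [ 0.03  0.04 -0.17] F [ 0.2 -0.2  0.2] w 0.0872 0.0
((270.5, 235.5), (57.0, 17.0), 90.0) [[0.4985 0.2591 0.111 ]
 [0.4953 0.2473 0.111 ]
 [0.4521 0.2591 0.111 ]
 [0.4556 0.2716 0.111 ]] [0.47538422 0.25925704 0.111     ]
```

View pics/w1.png

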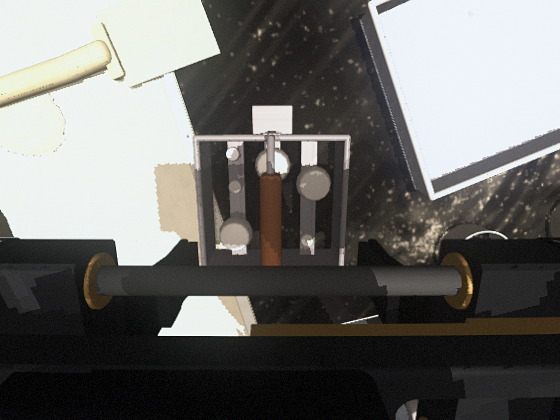

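The grip lies vertical in the wrist picture at column 270, so the yaw is aligned. Next: descend, pinch and lift.

```bash
python3 -m pendant '[[[-0.002,-0.004,0.014,0,0,0,1],[0,0,0.014,0,0,0,1],[0,0,0.014,0,0,0,1],[0,0,0.014,0,0,0,1],[0,0,0.01,0,0,0,1]]]' 45 >/dev/null
python3 -m pendant '[[[0,0,0,0,0,0,0],[0,0,0,0,0,0,0],[0,0,0,0,0,0,0],[0,0,0,0,0,0,0],[0,0,0,0,0,0,0]]]' 45
python3 plan.py 0.481 0.256 0.092 -15.2
python3 -m pendant '[[[0,0,0,0,0,0,0],[0,0,-0.003,0,0,0,0],[0,0,-0.006,0,0,0,0],[0,0,-0.01,0,0,0,0],[0,0,-0.012,0,0,0,0]]]' 45
python3 -m pendant '[[[0,0,-0.012,0,0,0,0],[0,0,-0.012,0,0,0,0],[0,0,-0.01,0,0,0,0],[0,0,-0.006,0,0,0,0],[0,0,-0.002,0,0,0,0]]]'
python3 plan.py 0.547 0.023 0.152 7.5
```

```text
time: 4.53
position: [0.4819, 0.2566, 0.0926]
tool_rot: [0.991, -0.132, 0.0, -0.0]
ft_force: [0.5, 0.4, -0.1]
grip_width: 0.045
grip_force: 0.0
t 4.53 pos [0.4819 0.2566 0.0926] yaw -15.19 d [-0.7  0.8  0.6] rot [-0.02 -0.03  0.01] F [ 0.5  0.4 -0.1] w 0.045 0.0
time: 5.15
position: [0.4819, 0.2566, 0.1242]
tool_rot: [0.991, -0.132, 0.0, -0.0]
ft_force: [0.8, -0.2, -0.5]
grip_width: 0.0017
grip_force: 0.0
time: 5.78
position: [0.4819, 0.2566, 0.1658]
tool_rot: [0.991, -0.132, 0.0, -0.0]
ft_force: [-0.1, 0.1, -0.1]
grip_width: 0.0009
grip_force: 0.0
t 5.78 pos [0.4819 0.2566 0.1658] yaw -15.19 d [124.  208.4  13.8] rot [-1.000e-02 -3.000e-02 -2.269e+01] F [-0.1  0.1 -0.1] w 0.0009 0.0
```

The fingers close at about 70 mm/s, so I lifted before they had shut. I'll reopen, check the sieve is undisturbed, and go back down.

```bash
python3 -m pendant '[[[0,0,0,0,0,0,0.6],[0,0,0,0,0,0,0.6],[0,0,0,0,0,0,0.6],[0,0,0,0,0,0,0.6],[0,0,0,0,0,0,0.6]]]' 45
python3 - <<'E'
from h import *
c=camera("wrist");t=camera("top")
o=np.zeros((420,800,3),np.uint8);o[:,:560]=c["img"][:,:,::-1];o[:240,560:]=cv2.resize(t["img"][190:270,140:220,::-1],(240,240))
cv2.imwrite("pics/w2.png",o)
E
python3 plan.py 0.4813 0.2565 0.092 -15.2
```

```text
time: 6.4
position: [0.4818, 0.2566, 0.1653]
tool_rot: [0.991, -0.132, -0.0, 0.0]
ft_force: [-0.4, 0.1, 0.6]
grip_width: 0.0426
grip_force: 0.0
t 6.5 pos [0.4818 0.2566 0.1653] yaw -15.19 d [-0.5  0.2 73.3] rot [0.   0.   0.01] F [-0.2 -0.4  0.4] w 0.0487 0.0
```

View pics/w2.png

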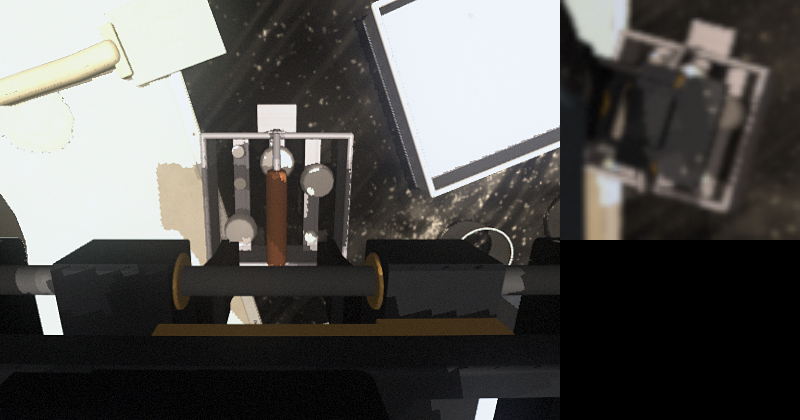

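The sieve is undisturbed: the grip at column 277 is centred between the fingers and the weights are in place. I'll descend again and close with enough time.

```bash
python3 -m pendant '[[[0,0,0.015,0,0,0,0.6],[0,0,0.015,0,0,0,0.6],[0,0,0.015,0,0,0,0.6],[0,0,0.015,0,0,0,0.6],[0,0,0.013,0,0,0,0.6]]]' 45 >/dev/null
python3 -m pendant '[[[0,0,0,0,0,0,0],[0,0,0,0,0,0,0],[0,0,0,0,0,0,0],[0,0,0,0,0,0,0],[0,0,0,0,0,0,0]]]' 45
python3 -m pendant '[[[0,0,0,0,0,0,0],[0,0,0,0,0,0,0],[0,0,0,0,0,0,0],[0,0,0,0,0,0,0],[0,0,0,0,0,0,0]]]' 45
```

```text
time: 7.75
position: [0.4823, 0.2569, 0.0929]
tool_rot: [0.991, -0.132, 0.001, -0.001]
ft_force: [-0.1, 0.7, 1.6]
grip_width: 0.0147
grip_force: 45.0
time: 8.38
position: [0.4823, 0.2569, 0.0929]
tool_rot: [0.991, -0.132, 0.001, -0.0]
ft_force: [-0.7, 2.1, 4.9]
grip_width: 0.0144
grip_force: 45.0
```

Gripped. Lift smoothly.

```bash
python3 -m pendant '[[[0,0,-0.003,0,0,0,0],[0,0,-0.006,0,0,0,0],[0,0,-0.01,0,0,0,0],[0,0,-0.012,0,0,0,0],[0,0,-0.012,0,0,0,0]]]' 45
python3 -m pendant '[[[0,0,-0.01,0,0,0,0],[0,0,-0.006,0,0,0,0],[0,0,-0.003,0,0,0,0],[0,0,-0.001,0,0,0,0],[0,0,0,0,0,0,0]]]'
python3 plan.py 0.546 0.023 0.145 7.5
```

```text
time: 9.0
position: [0.4819, 0.2565, 0.1364]
tool_rot: [0.991, -0.132, 0.0, -0.0]
ft_force: [1.4, 0.1, -4.9]
grip_width: 0.0148
grip_force: 45.0
time: 9.62
position: [0.4816, 0.2565, 0.1551]
tool_rot: [0.991, -0.132, -0.0, 0.0]
ft_force: [0.7, -0.4, -5.1]
grip_width: 0.0148
grip_force: 45.0
t 9.62 pos [0.4816 0.2565 0.1551] yaw -15.19 d [123.4 208.4  10.1] rot [ 1.000e-02  4.000e-02 -2.269e+01] F [ 0.7 -0.4 -5.1] w 0.0148 45.0
```

The wrist reads 5.1 N, about 0.52 kg, so everything is aboard. Carry it over the tray.

```bash
python3 -m pendant '[[[0.003,0.005,0,0,0,0,0],[0.006,0.01,0,0,0,0,0],[0.009,0.0155,0,0,0,0,0],[0.0123,0.0207,0,0,0,0,0],[0.0123,0.0207,0,0,0,0,0]]]' 45 >/dev/null
python3 -m pendant '[[[0.0123,0.0207,0,0,0,0,0],[0.0123,0.0207,0,0,0,0,0],[0.0123,0.0207,0,0,0,0,0],[0.0123,0.0207,0,0,0,0,0],[0.0123,0.0207,0,0,0,0,0]]]' >/dev/null
python3 -m pendant '[[[0.009,0.0155,0,0,0,0,0],[0.006,0.01,0,0,0,0,0],[0.003,0.005,0,0,0,-1.5,0],[0,0,0.002,0,0,-3,0],[0,0,0.002,0,0,-4.5,0]]]' >/dev/null
python3 -m pendant '[[[0,0,0.002,0,0,-4.7,0],[0,0,0.002,0,0,-4.5,0],[0,0,0.002,0,0,-3,0],[0,0,0,0,0,-1.5,0],[0,0,0,0,0,0,0]]]'
python3 plan.py 0.546 0.023 0.145 7.5
python3 - <<'E'
from h import *
t=camera("top")
cv2.imwrite("pics/t3.png",cv2.resize(t["img"][140:300,180:350,::-1],(637,600),interpolation=cv2.INTER_CUBIC))
E
```

```text
time: 12.12
position: [0.5456, 0.0262, 0.1454]
tool_rot: [0.998, 0.066, -0.0, -0.0]
ft_force: [0.0, -0.3, -4.7]
grip_width: 0.0147
grip_force: 45.0
t 12.12 pos [0.5456 0.0262 0.1454] yaw 7.54 d [-0.   3.2  0.4] rot [-0.01  0.    0.04] F [ 0.  -0.3 -4.7] w 0.0147 45.0
```

View pics/t3.png

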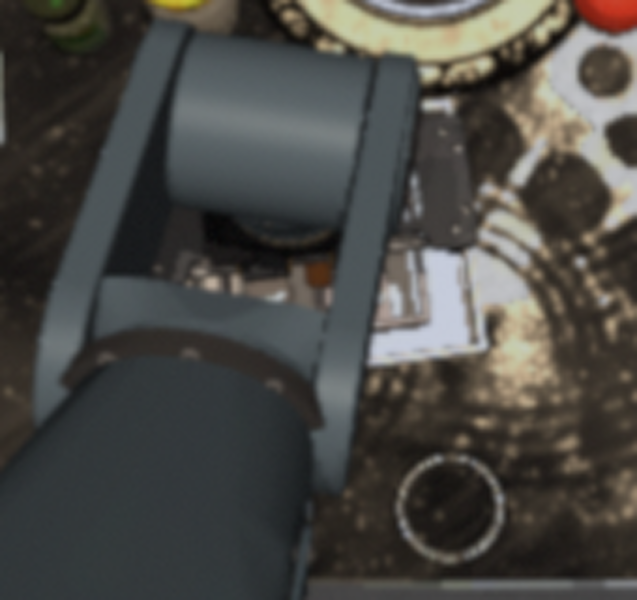

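The picture shows the sieve over the tray with some tray floor visible on the right, and the arm hides the rest. Now shake.

```bash
python3 -m pendant '[[[0,0.024,0,0,0,0,0],[0,-0.042,0,0,0,0,0],[0,0.042,0,0,0,0,0],[0,-0.042,0,0,0,0,0],[0,0.042,0,0,0,0,0]]]' 50
python3 -m pendant '[[[0,-0.042,0,0,0,0,0],[0,0.042,0,0,0,0,0],[0,-0.042,0,0,0,0,0],[0,0.042,0,0,0,0,0],[0,-0.042,0,0,0,0,0]]]'
python3 -m pendant '[[[0,0.042,0,0,0,0,0],[0,-0.042,0,0,0,0,0],[0,0.042,0,0,0,0,0],[0,-0.042,0,0,0,0,0],[0,0.042,0,0,0,0,0]]]'
python3 -m pendant '[[[0,-0.042,0,0,0,0,0],[0,0.042,0,0,0,0,0],[0,-0.021,0,0,0,0,0],[0,0,0,0,0,0,0],[0,0,0,0,0,0,0]]]'
python3 plan.py 0.546 0.023 0.145 7.5
python3 - <<'E'
from h import *
t=camera("top");s=camera("scene");w=camera("wrist")
o=np.zeros((600,800,3),np.uint8)
o[:300,:400]=cv2.resize(s["img"][170:290,200:360,::-1],(400,300),interpolation=cv2.INTER_CUBIC)
o[:300,400:]=cv2.resize(t["img"][160:265,210:350,::-1],(400,300),interpolation=cv2.INTER_CUBIC)
o[300:,:400]=cv2.resize(w["img"][:,:,::-1],(400,300))
cv2.imwrite("pics/s4.png",o)
E
```

```text
time: 12.8
position: [0.5476, 0.0079, 0.1456]
tool_rot: [0.998, 0.069, -0.001, -0.002]
ft_force: [0.8, -0.6, 0.6]
grip_width: 0.0087
grip_force: 0.0
time: 13.42
position: [0.5473, 0.0387, 0.1469]
tool_rot: [0.998, 0.061, 0.003, 0.001]
ft_force: [1.1, 1.6, -1.0]
grip_width: 0.0003
grip_force: 0.0
time: 14.05
position: [0.5486, 0.0069, 0.1464]
tool_rot: [0.998, 0.07, 0.001, -0.001]
ft_force: [1.0, -1.3, 1.5]
grip_width: 0.0007
grip_force: 0.0
time: 14.68
position: [0.5463, 0.0232, 0.1458]
tool_rot: [0.998, 0.066, 0.0, 0.0]
ft_force: [-0.6, -0.2, -0.3]
grip_width: 0.0005
grip_force: 0.0
t 14.68 pos [0.5463 0.0232 0.1458] yaw 7.56 d [-0.3  0.1  0.8] rot [ 0.02 -0.04  0.06] F [-0.6 -0.2 -0.3] w 0.0005 0.0
```

View pics/s4.png

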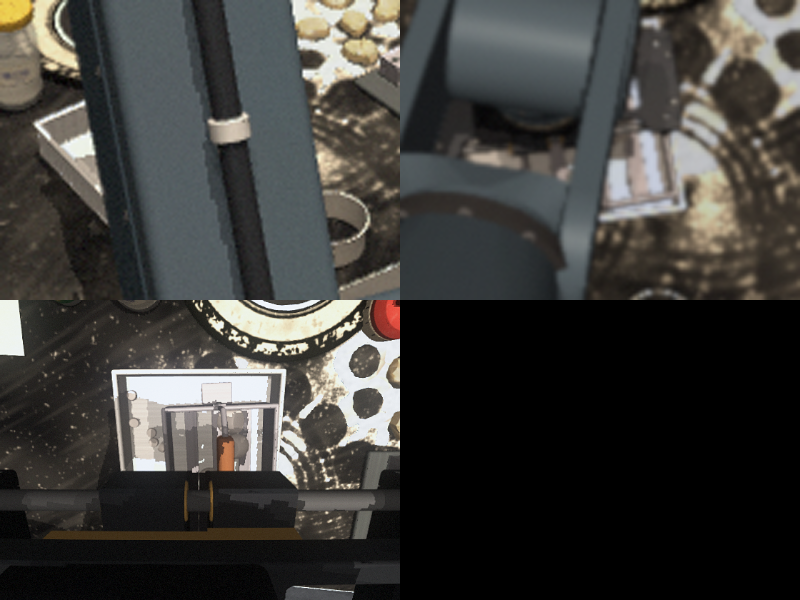

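My shake was too sharp and the grip slipped. The sieve now appears to be sitting level inside the tray, with its orange grip at (227,452). I'll back off, reopen and take a clear look.

```bash
python3 -m pendant '[[[0,0,-0.03,0,0,0,0.6],[-0.02,0,-0.03,0,0,0,0.6],[-0.03,0,-0.03,0,0,0,0.6],[-0.02,0,0,0,0,0,0.6],[0,0,0,0,0,0,0.6]]]' 60
python3 - <<'E'
from h import *
import pickle
o=get_obs();c=camera("wrist")
M=np.eye(4);M[:3,:3]=Ro.from_quat(o["tool_rot"]).as_matrix();M[:3,3]=o["position"]
W=np.linalg.inv(M@np.array(c["T_tool_cam"]));c["R"]=W[:3,:3];c["t"]=W[:3,3]
pickle.dump(c,open("w5.pkl","wb"));
cv2.imwrite("pics/w5.png",cv2.resize(c["img"][40:270,110:420,::-1],(800,594),interpolation=cv2.INTER_CUBIC))
h=cv2.cvtColor(c["img"],cv2.COLOR_RGB2HSV);m=cv2.inRange(h,(4,140,80),(16,255,255));m=cv2.morphologyEx(m,cv2.MORPH_OPEN,np.ones((3,3)))
r=cv2.minAreaRect(max(cv2.findContours(m,0,2)[0],key=cv2.contourArea));q=np.array([onz(c,*p,.114) for p in cv2.boxPoints(r)])
print(r,q.round(4).tolist(),q.mean(0))
E
```

```text
time: 15.45
position: [0.4755, 0.0137, 0.2357]
tool_rot: [0.998, 0.065, -0.0, -0.0]
ft_force: [-0.1, 1.0, 0.0]
grip_width: 0.0428
grip_force: 0.0
((309.0, 176.0), (2.0, 4.0), 90.0) [[0.5051, -0.0108, 0.114], [0.5056, -0.0145, 0.114], [0.5037, -0.0148, 0.114], [0.5032, -0.0111, 0.114]] [ 0.50440032 -0.01281022  0.114     ]
```

View pics/w5.png

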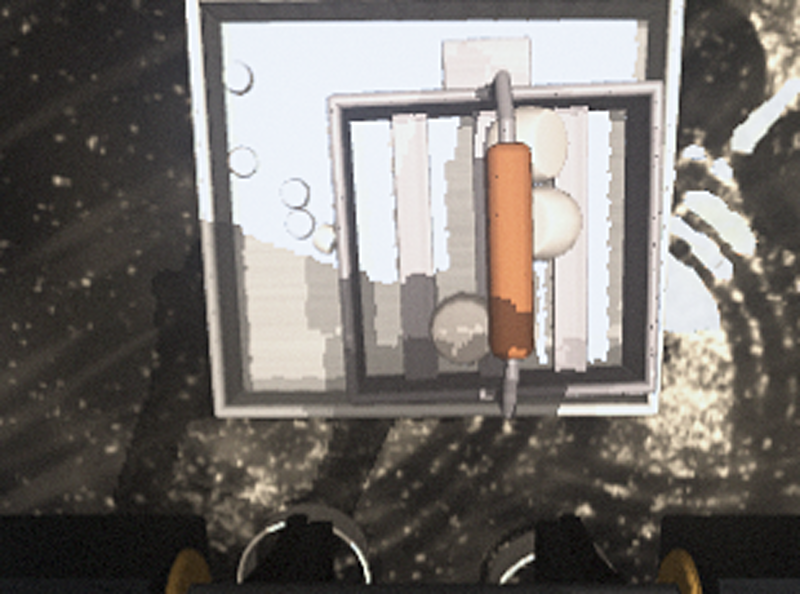

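All five small weights are in the tray outside the sieve, at (240,78), (242,160), (295,193), (300,222) and (325,238). The three large ones are in the sieve, at (545,143), (553,222) and (460,328). The sieve stands in the tray with its grip at (510,143) to (510,357).

```bash
python3 - <<'E'
from h import *
import pickle
c=pickle.load(open("w5.pkl","rb"));s=800/310
f=lambda L,z:np.array([onz(c,110+(a+.5)/s-.5,40+(b+.5)*230/594-.5,z) for a,b in L])
an=lambda v:np.degrees(np.arctan2(v[1],v[0]))
g=f([(510,143),(510,357)],.114);print("grip",g.round(4).tolist(),g.mean(0),an(g[0]-g[1]),np.linalg.norm(g[0]-g[1]))
q=f([(330,98),(660,84),(657,392),(352,400)],.053);print(q.round(4).tolist(),q.mean(0),an(q[0]-q[1])-90,an(q[3]-q[2])-90,an(q[0]-q[3]),an(q[1]-q[2]),np.linalg.norm(q[0]-q[1]),np.linalg.norm(q[0]-q[3]))
t=f([(442,40),(530,37)],.010);print("toe",t.round(4).tolist(),np.linalg.norm(t[0]-t[1]))
E
python3 plan.py 0.546 -0.007 0.12 10
```

```text
grip [[0.5758, -0.0002, 0.114], [0.5024, -0.0115, 0.114]] [ 0.53907658 -0.00586135  0.114     ] 8.75892119601283 0.07425169968893933
[[0.5899, 0.071, 0.053], [0.613, -0.0622, 0.053], [0.4869, -0.086, 0.053], [0.4656, 0.0487, 0.053]] [ 0.53883068 -0.00713225  0.053     ] 9.819582865719894 8.999531874103894 10.176954061370063 10.690002631425367 0.13513615465142112 0.12633644399989055
toe [[0.6263, 0.0291, 0.01], [0.6328, -0.0101, 0.01]] 0.03974544996917603
t 15.5 pos [0.4768 0.0136 0.2356] yaw 7.48 d [ 65.9  29.4 115.6] rot [ 0.01 -0.04 -2.52] F [-0.  -0.6  0.6] w 0.0461 0.0
```

```bash
python3 -m pendant '[[[0.02,0.01,0.01,0,0,-2.2,0.6],[0.02,0.01,0.015,0,0,0,0.6],[0.019,0.008,0.015,0,0,0,0.6],[0,0,0.015,0,0,0,0.6],[0,0,0,0,0,0,0.6]]]' 60 >/dev/null
python3 plan.py 0.539 -0.0065 0.094 9.7
```

```text
t 16.12 pos [ 0.5375 -0.0042  0.1784] yaw 9.72 d [ 1.5  2.7 84.3] rot [-0.12  0.28  0.02] F [ 0.1 -0.7 -0.5] w 0.0522 0.0
```

```bash
python3 -m pendant '[[[0.001,0.0025,0.02,0,0,0,0.6],[0,0,0.02,0,0,0,0.6],[0,0,0.02,0,0,0,0.6],[0,0,0.014,0,0,0,0.6],[0,0,0.01,0,0,0,0.6]]]' 60
python3 -m pendant '[[[0,0,0,0,0,0,0],[0,0,0,0,0,0,0],[0,0,0,0,0,0,0],[0,0,0,0,0,0,0],[0,0,0,0,0,0,0]]]' 60
python3 -m pendant '[[[0,0,0,0,0,0,0],[0,0,0,0,0,0,0],[0,0,0,0,0,0,0],[0,0,-0.003,0,0,0,0],[0,0,-0.003,0,0,0,0]]]' 60
```

```text
time: 16.75
position: [0.5405, -0.0068, 0.0961]
tool_rot: [0.996, 0.085, -0.0, -0.0]
ft_force: [-0.4, -0.2, 0.1]
grip_width: 0.0523
grip_force: 0.0
time: 17.38
position: [0.5412, -0.0063, 0.0967]
tool_rot: [0.996, 0.084, 0.001, -0.001]
ft_force: [1.1, 4.4, 1.3]
grip_width: 0.0141
grip_force: 60.0
time: 18.0
position: [0.5394, -0.0073, 0.1016]
tool_rot: [0.996, 0.085, -0.002, -0.0]
ft_force: [-0.1, 0.9, -4.4]
grip_width: 0.0142
grip_force: 60.0
```

```bash
python3 -m pendant '[[[0,0,-0.006,0,0,0,0],[0,0,-0.01,0,0,0,0],[0,0,-0.012,0,0,0,0],[0,0,-0.012,0,0,0,0],[0,0,-0.012,0,0,0,0]]]' 60
python3 -m pendant '[[[0,0,-0.01,0,0,0,0],[0,0,-0.006,0,0,0,0],[0,0,-0.003,0,0,0,0],[0,0,-0.001,0,0,0,0],[0,0,0,0,0,0,0]]]'
python3 - <<'E'
from h import *
o=get_obs();c=camera("wrist")
cv2.imwrite("pics/w6.png",c["img"][:,:,::-1])
E
python3 plan.py 0.423 -0.3195 0.17 7.6
```

```text
time: 18.62
position: [0.541, -0.0072, 0.1556]
tool_rot: [0.996, 0.085, 0.0, 0.0]
ft_force: [0.0, 0.3, -4.0]
grip_width: 0.0145
grip_force: 60.0
time: 19.25
position: [0.5405, -0.007, 0.174]
tool_rot: [0.996, 0.085, -0.0, -0.0]
ft_force: [-0.1, -0.1, -4.7]
grip_width: 0.0143
grip_force: 60.0
t 19.3 pos [ 0.5404 -0.007   0.174 ] yaw 9.71 d [-168.4  288.2    4. ] rot [-0.02  0.05  2.11] F [-0.5  1.  -5.6] w 0.0141 60.0
```

View pics/w6.png

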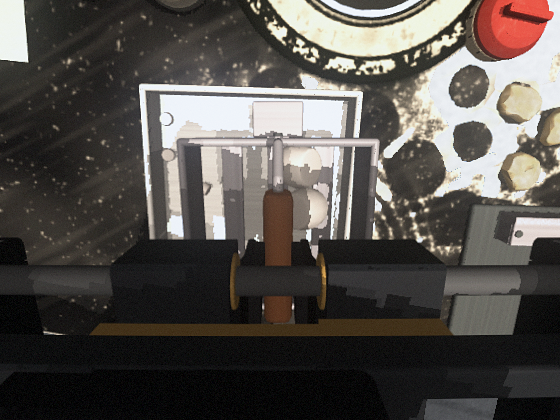

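The sieve hangs level and square with only the large weights visible in it. Carry it to the stand.

```bash
python3 -m pendant '[[[-0.003,0.0052,0,0,0,0,0],[-0.006,0.0104,0,0,0,0,0],[-0.0091,0.0155,0,0,0,0,0],[-0.012,0.0206,0,0,0,0,0],[-0.012,0.0206,0,0,0,0,0]]]' 60 >/dev/null
python3 -m pendant '[[[-0.012,0.0206,0,0,0,0,0],[-0.012,0.0206,0,0,0,0,0],[-0.012,0.0206,0,0,0,0,0],[-0.012,0.0206,0,0,0,0,0],[-0.012,0.0206,0,0,0,0,0]]]' >/dev/null
python3 -m pendant '[[[-0.012,0.0206,0,0,0,0,0],[-0.012,0.0206,0,0,0,0,0],[-0.012,0.0206,0,0,0,0,0],[-0.012,0.0206,0,0,0,0,0],[-0.0091,0.0155,0,0,0,0,0]]]' >/dev/null
python3 -m pendant '[[[-0.006,0.0104,0,0,0,0,0],[-0.003,0.0052,0,0,0,0.7,0],[0,0,0,0,0,0.7,0],[0,0,0,0,0,0.7,0],[0,0,0,0,0,0,0]]]'
python3 - <<'E'
from h import *
import pickle
o=get_obs();c=camera("wrist")
M=np.eye(4);M[:3,:3]=Ro.from_quat(o["tool_rot"]).as_matrix();M[:3,3]=o["position"]
W=np.linalg.inv(M@np.array(c["T_tool_cam"]));c["R"]=W[:3,:3];c["t"]=W[:3,3];pickle.dump(c,open("w7.pkl","wb"))
cv2.imwrite("pics/w7.png",cv2.resize(c["img"][40:270,110:420,::-1],(800,594),interpolation=cv2.INTER_CUBIC))
E
python3 plan.py 0.423 -0.3195 0.102 7.6
```

```text
time: 21.8
position: [0.4238, -0.3194, 0.1743]
tool_rot: [0.998, 0.067, -0.0, -0.0]
ft_force: [-0.1, 0.0, -3.9]
grip_width: 0.014
grip_force: 60.0
t 21.85 pos [ 0.4238 -0.3195  0.1743] yaw 7.66 d [-0.8 -0.  72.3] rot [-0.02  0.01  0.06] F [-0.2 -0.1 -4.7] w 0.0143 60.0
```

View pics/w7.png

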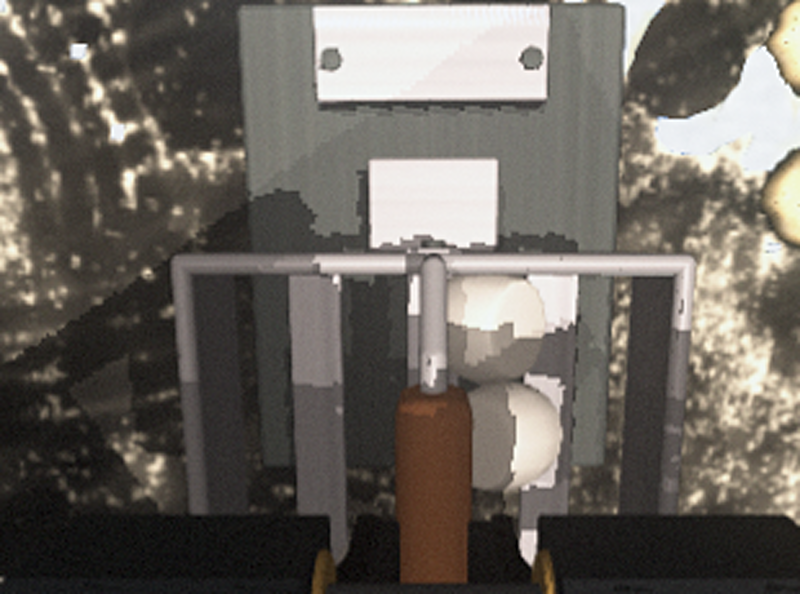

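The toe (369..498, tip at row 158) is square to the keeper (318..547, front edge at row 102). Measure the offset.

```bash
python3 - <<'E'
from h import *
import pickle
c=pickle.load(open("w7.pkl","rb"));s=800/310
f=lambda L,z:np.array([onz(c,110+(a+.5)/s-.5,40+(b+.5)*230/594-.5,z) for a,b in L])
t=f([(369,158),(498,158)],.088);k=f([(318,102),(547,102)],.032);p=f([(241,8),(622,6)],.008);b=f([(264,465),(604,465)],.008)
print(t,np.linalg.norm(t[0]-t[1]));print(k,np.linalg.norm(k[0]-k[1]));print(p,np.linalg.norm(p[0]-p[1]))
y=np.radians(7.6);R=np.array([[np.cos(y),np.sin(y)],[-np.sin(y),np.cos(y)]])
print("toe->lip in stand axes",R@(k.mean(0)-t.mean(0))[:2],"plate top mid",R@(p.mean(0)-t.mean(0))[:2])
print("angles",[np.degrees(np.arctan2(*(v[0]-v[1])[[1,0]]))-90 for v in(t,k,p)], np.degrees(np.arctan2(*(p.mean(0)-b.mean(0))[[1,0]])))
E
```

```text
[[ 0.51038225 -0.28835349  0.088     ]
 [ 0.51561932 -0.32736228  0.088     ]] 0.0393587636289426
[[ 0.5310255  -0.26299662  0.032     ]
 [ 0.5421265  -0.34568657  0.032     ]] 0.08343176579084095
[[ 0.56370603 -0.226803    0.008     ]
 [ 0.58378121 -0.37107208  0.008     ]] 0.14565911747355834
toe->lip in stand axes [0.02383318 0.00036743] plate top mid [0.06138901 0.00080836]
angles [np.float64(7.6464434065156155), np.float64(7.646155503395065), np.float64(7.921892023480467)] 7.961100447307738
```

```bash
python3 -m pendant '[[[0.002,0,0.006,0,0,0,0],[0.004,0,0.012,0,0,0,0],[0.002,0,0.014,0,0,0,0],[0,0,0.014,0,0,0,0],[0,0,0.01,0,0,0,0]]]' 60
python3 -m pendant '[[[0,0,0.006,0,0,0,0],[0,0,0.004,0,0,0,0],[0,0,0.002,0,0,0,0],[0,0,0.001,0,0,0,0],[0,0,0.001,0,0,0,0]]]'
python3 plan.py 0.4671 -0.3135 0.1015 7.6
```

```text
time: 22.48
position: [0.4311, -0.3185, 0.1168]
tool_rot: [0.998, 0.066, -0.001, -0.001]
ft_force: [-0.2, 0.5, -4.9]
grip_width: 0.0142
grip_force: 60.0
time: 23.1
position: [0.4317, -0.3192, 0.1046]
tool_rot: [0.998, 0.066, 0.0, 0.0]
ft_force: [-0.8, -0.0, -4.3]
grip_width: 0.0141
grip_force: 60.0
t 23.1 pos [ 0.4317 -0.3192  0.1046] yaw 7.61 d [35.8 -1.   3.1] rot [ 0.04 -0.02  0.01] F [-0.8 -0.  -4.3] w 0.0141 60.0
```

```bash
python3 -m pendant '[[[0,0,0.001,0,0,0,0],[0,0,0.001,0,0,0,0],[0,0,0.0007,0,0,0,0],[0,0,0,0,0,0,0],[0,0,0,0,0,0,0]]]' 60
python3 plan.py 0.4671 -0.3135 0.1015 7.6
```

```text
time: 23.72
position: [0.4316, -0.319, 0.1017]
tool_rot: [0.998, 0.066, -0.0, -0.0]
ft_force: [-1.0, 0.8, -3.7]
grip_width: 0.014
grip_force: 60.0
t 23.73 pos [ 0.4316 -0.319   0.1017] yaw 7.61 d [36.  -0.8  0.2] rot [-0.    0.    0.01] F [-1.   0.8 -3.7] w 0.014 60.0
```

```bash
python3 -m pendant '[[[0,0,0.0006,0,0,0,0],[0,0,0.0006,0,0,0,0],[0,0,0,0,0,0,0],[0,0,0,0,0,0,0],[0,0,0,0,0,0,0]]]' 60
python3 -m pendant '[[[0.002,0,0,0,0,0,0],[0.003,0,0,0,0,0,0],[0.004,0,0,0,0,0,0],[0.004,0,0,0,0,0,0],[0.004,0,0,0,0,0,0]]]'
python3 -m pendant '[[[0.004,0,0,0,0,0,0],[0.004,0,0,0,0,0,0],[0.003,0,0,0,0,0,0],[0.002,0,0,0,0,0,0],[0.001,0,0,0,0,0,0]]]'
python3 plan.py 0.4671 -0.3135 0.1015 7.6
```

```text
time: 24.35
position: [0.4316, -0.319, 0.1015]
tool_rot: [0.998, 0.066, 0.0, 0.0]
ft_force: [-1.8, 1.8, 4.9]
grip_width: 0.0143
grip_force: 60.0
time: 24.98
position: [0.4414, -0.3177, 0.1059]
tool_rot: [0.998, 0.069, -0.007, 0.0]
ft_force: [-27.8, -0.7, 50.3]
grip_width: 0.0143
grip_force: 60.0
time: 25.6
position: [0.4519, -0.3164, 0.1081]
tool_rot: [0.997, 0.07, -0.01, 0.001]
ft_force: [-35.8, -1.8, 59.1]
grip_width: 0.0145
grip_force: 60.0
t 25.6 pos [ 0.4519 -0.3164  0.1081] yaw 8.08 d [15.6 -0.7  6.3] rot [0.01 1.18 0.48] F [-35.8  -1.8  59.1] w 0.0145 60.0
```

The sieve is climbing, with 59 N upward. I'll back off and look.

```bash
python3 -m pendant '[[[-0.003,0,0,0,0,0,0],[-0.006,0,-0.001,0,0,0,0],[-0.01,0,-0.001,0,0,0,0],[-0.01,0,-0.001,0,0,0,0],[-0.002,0,0,0,0,0,0]]]' 60
python3 - <<'E'
from h import *
import pickle
o=get_obs();c=camera("wrist");s=camera("scene")
M=np.eye(4);M[:3,:3]=Ro.from_quat(o["tool_rot"]).as_matrix();M[:3,3]=o["position"]
W=np.linalg.inv(M@np.array(c["T_tool_cam"]));c["R"]=W[:3,:3];c["t"]=W[:3,3];pickle.dump(c,open("w8.pkl","wb"))
a=cv2.resize(c["img"][60:270,130:410,::-1],(800,600),interpolation=cv2.INTER_CUBIC)
cv2.imwrite("pics/w8.png",a);cv2.imwrite("pics/s8.png",s["img"][:,:,::-1])
E
python3 plan.py 0.4671 -0.3135 0.1015 7.6
```

```text
time: 26.22
position: [0.4315, -0.3193, 0.1031]
tool_rot: [0.998, 0.066, 0.0, 0.0]
ft_force: [0.5, -0.1, -2.2]
grip_width: 0.0139
grip_force: 60.0
t 26.32 pos [ 0.4316 -0.3193  0.1032] yaw 7.6 d [35.9 -1.   1.7] rot [-0.    0.01 -0.  ] F [-0.4 -0.1 -0.2] w 0.0145 60.0
```

View pics/w8.png

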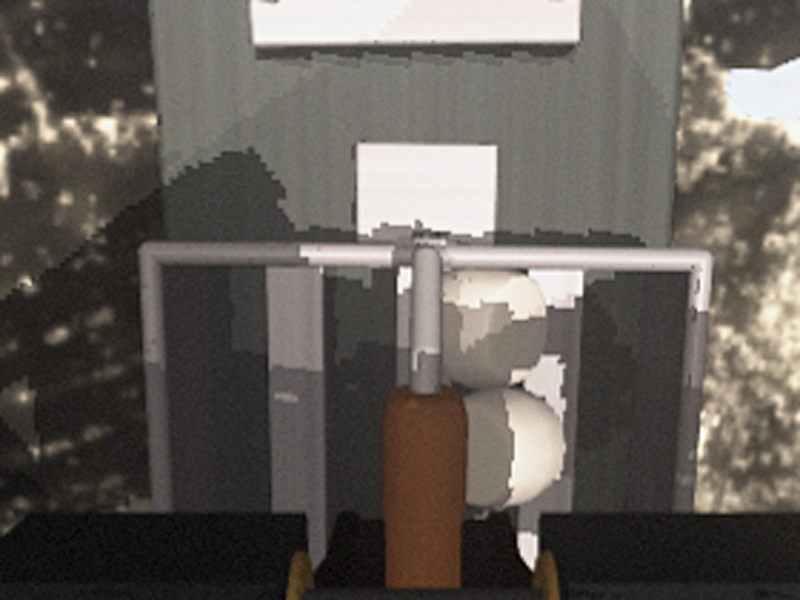

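The toe tip (row 143) is now about 28 mm short of the lip (row 43), and no obstacle is visible. Friction while pressing down made the sieve pitch and slip in the pads. I'll release so it settles flat, regrip centred, and slide with most of its weight carried.

```bash
python3 -m pendant '[[[0,0,0,0,0,0,0.5],[0,0,0,0,0,0,0.5],[0,0,0,0,0,0,0.5],[0,0,0,0,0,0,0.5],[0,0,0,0,0,0,0.5]]]' 60
cat > seeg.py <<'E'
from h import *
import sys
o=get_obs();c=camera("wrist")
M=np.eye(4);M[:3,:3]=Ro.from_quat(o["tool_rot"]).as_matrix();M[:3,3]=o["position"]
W=np.linalg.inv(M@np.array(c["T_tool_cam"]));c["R"]=W[:3,:3];c["t"]=W[:3,3]
# toe: bright quad, largest bright blob in a column band between the lip and the sieve wall
g=cv2.cvtColor(c["img"],cv2.COLOR_RGB2GRAY);m=((g>170)*255).astype(np.uint8)
for k in cv2.findContours(m,0,2)[0]:
    x,y,w,h=cv2.boundingRect(k)
    if 200<x<340 and w>30 and y<180: print("blob",x,y,w,h,"top z16",onz(c,x+w/2,y-.5,.016).round(4),"w",round(float(np.linalg.norm(onz(c,x-.5,y,.016)-onz(c,x+w-.5,y,.016))),4),"bottom z32",onz(c,x+w/2,y+h-.5,.032).round(4))
cv2.imwrite("pics/"+sys.argv[1],cv2.resize(c["img"][0:270,100:460,::-1],(800,600),interpolation=cv2.INTER_CUBIC))
E
python3 seeg.py w9.png
python3 plan.py 0.4671 -0.3135 0.1015 7.6
```

```text
time: 26.95
position: [0.4316, -0.319, 0.1035]
tool_rot: [0.998, 0.066, 0.0, 0.0]
ft_force: [0.0, 0.0, 0.1]
grip_width: 0.0428
grip_force: 0.0
blob 284 149 95 34 top z16 [ 0.49   -0.3562  0.016 ] w 0.078 bottom z32 [ 0.4645 -0.358   0.032 ]
blob 255 110 50 35 top z16 [ 0.5147 -0.3102  0.016 ] w 0.0398 bottom z32 [ 0.4883 -0.3137  0.032 ]
t 27.0 pos [ 0.4316 -0.319   0.1035] yaw 7.62 d [35.9 -0.7  2. ] rot [ 0.   -0.    0.02] F [0.1 0.1 0.4] w 0.0429 0.0
```

```bash
python3 -m pendant '[[[-0.004,0.001,0.001,0,0,0,0.5],[-0.004,0.001,0.001,0,0,0,0.5],[0,0,0,0,0,0,0.5],[0,0,0,0,0,0,0],[0,0,0,0,0,0,0]]]' 60
python3 -m pendant '[[[0,0,0,0,0,0,0],[0,0,0,0,0,0,0],[0,0,0,0,0,0,0],[0,0,0,0,0,0,0],[0,0,0,0,0,0,0]]]' 60
python3 -m pendant '[[[0,0,-0.0005,0,0,0,0],[0,0,-0.0005,0,0,0,0],[0,0,-0.0005,0,0,0,0],[0,0,-0.0005,0,0,0,0],[0,0,0,0,0,0,0]]]' 60
```

```text
time: 27.62
position: [0.424, -0.3221, 0.1015]
tool_rot: [0.998, 0.066, 0.0, 0.0]
ft_force: [-0.2, 0.2, -0.6]
grip_width: 0.0306
grip_force: 0.0
time: 28.25
position: [0.4236, -0.3213, 0.1014]
tool_rot: [0.998, 0.066, -0.0, -0.001]
ft_force: [-0.6, 3.1, 1.6]
grip_width: 0.0145
grip_force: 60.0
time: 28.88
position: [0.4239, -0.3221, 0.1034]
tool_rot: [0.998, 0.066, 0.0, 0.0]
ft_force: [0.6, 0.4, -4.2]
grip_width: 0.0137
grip_force: 60.0
```

```bash
python3 -m pendant '[[[0.002,-0.0005,0,0,0,0,0],[0.004,-0.0005,0,0,0,0,0],[0.005,-0.0005,0,0,0,0,0],[0.005,-0.0005,0,0,0,0,0],[0.004,0,0,0,0,0,0]]]' 60
python3 -m pendant '[[[0.004,0,0,0,0,0,0],[0.004,0,0,0,0,0,0],[0.004,0,0,0,0,0,0],[0.002,0,0,0,0,0,0],[0.001,0,0,0,0,0,0]]]'
python3 seeg.py w10.png
```

```text
time: 29.5
position: [0.4439, -0.3173, 0.1034]
tool_rot: [0.998, 0.067, 0.0, 0.0]
ft_force: [-0.2, -0.2, -3.6]
grip_width: 0.0142
grip_force: 60.0
time: 30.12
position: [0.4584, -0.3154, 0.1034]
tool_rot: [0.998, 0.066, -0.0, -0.0]
ft_force: [-0.4, -0.2, -5.6]
grip_width: 0.0146
grip_force: 60.0
blob 284 144 51 33 top z16 [ 0.5183 -0.334   0.016 ] w 0.0416 bottom z32 [ 0.4937 -0.3363  0.032 ]
blob 225 137 44 7 top z16 [ 0.5171 -0.2829  0.016 ] w 0.0357 bottom z32 [ 0.5125 -0.2849  0.032 ]
blob 272 135 109 34 top z16 [ 0.5272 -0.3466  0.016 ] w 0.0885 bottom z32 [ 0.5017 -0.3485  0.032 ]
blob 218 69 116 66 top z16 [ 0.5711 -0.2995  0.016 ] w 0.0897 bottom z32 [ 0.5221 -0.306   0.032 ]
```

Free of the jam. Touch down lightly, then slide the last stretch to the stop.

```bash
python3 -m pendant '[[[0,0,0.0005,0,0,0,0],[0,0,0.0005,0,0,0,0],[0,0,0.0005,0,0,0,0],[0,0,0.0001,0,0,0,0],[0,0,0,0,0,0,0]]]' 60
python3 -m pendant '[[[0.001,0,0,0,0,0,0],[0.002,0,0,0,0,0,0],[0.002,0,0,0,0,0,0],[0.001,0,0,0,0,0,0],[0.001,0,0,0,0,0,0]]]'
python3 -m pendant '[[[0.001,0,0,0,0,0,0],[0.001,0,0,0,0,0,0],[0,0,0,0,0,0,0],[0,0,0,0,0,0,0],[0,0,0,0,0,0,0]]]'
```

```text
time: 30.8
position: [0.4583, -0.3154, 0.1019]
tool_rot: [0.998, 0.066, 0.0, 0.0]
ft_force: [0.5, -0.7, -4.1]
grip_width: 0.0145
grip_force: 60.0
time: 31.42
position: [0.4653, -0.3145, 0.1018]
tool_rot: [0.998, 0.066, -0.0, -0.0]
ft_force: [-0.3, 0.2, -4.2]
grip_width: 0.0144
grip_force: 60.0
time: 32.05
position: [0.4672, -0.3142, 0.1018]
tool_rot: [0.998, 0.066, -0.0, -0.0]
ft_force: [0.5, -0.1, -4.0]
grip_width: 0.0142
grip_force: 60.0
```

```bash
python3 -m pendant '[[[0.0005,0,0.0002,0,0,0,0],[0.0005,0,0,0,0,0,0],[0.0005,0,0,0,0,0,0],[0.0005,0,0,0,0,0,0],[0,0,0,0,0,0,0]]]' 60
python3 -m pendant '[[[0.0004,0,0,0,0,0,0],[0.0004,0,0,0,0,0,0],[0.0004,0,0,0,0,0,0],[0,0,0,0,0,0,0],[0,0,0,0,0,0,0]]]'
```

```text
time: 32.67
position: [0.4693, -0.314, 0.1017]
tool_rot: [0.998, 0.066, 0.0, 0.0]
ft_force: [-0.4, -0.3, -4.1]
grip_width: 0.0143
grip_force: 60.0
time: 33.3
position: [0.4704, -0.3139, 0.1017]
tool_rot: [0.998, 0.066, 0.0, 0.0]
ft_force: [0.1, -1.1, -3.6]
grip_width: 0.0142
grip_force: 60.0
```

```bash
python3 -m pendant '[[[0.0005,0,0.0001,0,0,0,0],[0.0005,0,0,0,0,0,0],[0.0005,0,0,0,0,0,0],[0,0,0,0,0,0,0],[0,0,0,0,0,0,0]]]' 60
python3 -m pendant '[[[0.0005,0,0,0,0,0,0],[0.0005,0,0,0,0,0,0],[0.0005,0,0,0,0,0,0],[0,0,0,0,0,0,0],[0,0,0,0,0,0,0]]]'
```

```text
time: 33.92
position: [0.4713, -0.3138, 0.1021]
tool_rot: [0.998, 0.067, -0.001, 0.0]
ft_force: [-4.7, -1.5, 3.2]
grip_width: 0.0145
grip_force: 60.0
time: 34.55
position: [0.4721, -0.3137, 0.1024]
tool_rot: [0.998, 0.067, -0.001, 0.0]
ft_force: [-7.5, -0.5, 6.0]
grip_width: 0.0141
grip_force: 60.0
```

Contact at the stop (about 7 N, where I expected it). Let go, back up and check.

```bash
python3 -m pendant '[[[0,0,0,0,0,0,0.4],[0,0,0,0,0,0,0.4],[0,0,0,0,0,0,0.4],[0,0,0,0,0,0,0.4],[0,0,0,0,0,0,0.4]]]' 60
python3 -m pendant '[[[0,0,-0.01,0,0,0,0.5],[0,0,-0.02,0,0,0,0.5],[-0.02,0,-0.03,0,0,0,0.5],[-0.03,0,-0.02,0,0,0,0.5],[0,0,0,0,0,0,0.5]]]'
python3 seeg.py w11.png
```

```text
time: 35.17
position: [0.4736, -0.3133, 0.1014]
tool_rot: [0.998, 0.066, 0.0, -0.0]
ft_force: [-0.2, 0.2, -0.3]
grip_width: 0.0348
grip_force: 0.0
time: 35.8
position: [0.4234, -0.3209, 0.1837]
tool_rot: [0.998, 0.065, 0.001, 0.001]
ft_force: [0.4, -1.1, -1.1]
grip_width: 0.0434
grip_force: 0.0
blob 281 89 40 67 top z16 [ 0.5344 -0.3313  0.016 ] w 0.0409 bottom z32 [ 0.4684 -0.34    0.032 ]
blob 281 80 75 139 top z16 [ 0.5453 -0.3477  0.016 ] w 0.0763 bottom z32 [ 0.4046 -0.3686  0.032 ]
blob 335 0 38 30 top z16 [ 0.6218 -0.3701  0.016 ] w 0.0368 bottom z32 [ 0.5909 -0.372   0.032 ]
blob 228 0 35 22 top z16 [ 0.6078 -0.2664  0.016 ] w 0.0337 bottom z32 [ 0.5841 -0.2705  0.032 ]
```

View pics/w11.png

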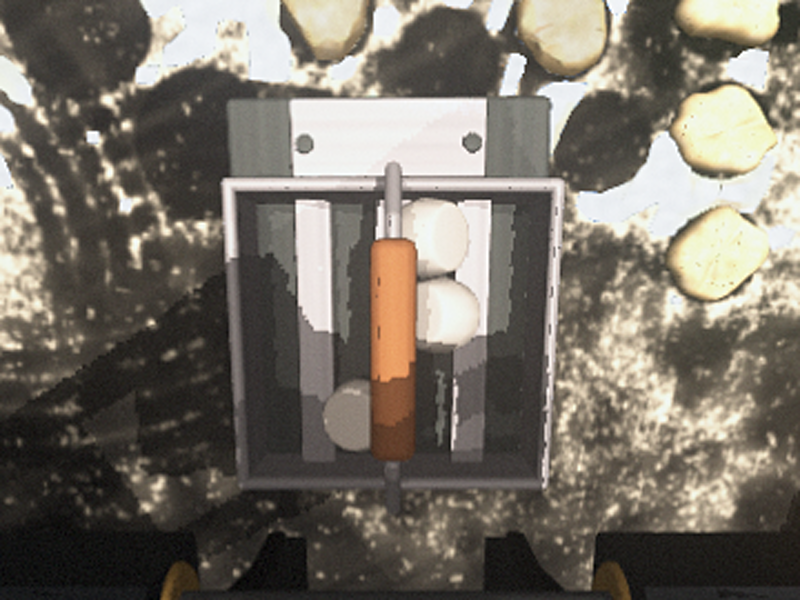

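The sieve stands square on the plate with its front rim (222..563, row 180) against the keeper. Only the three large weights are inside. Check the home distance numerically.

```bash
python3 - <<'E'
from h import *
o=get_obs();c=camera("wrist")
M=np.eye(4);M[:3,:3]=Ro.from_quat(o["tool_rot"]).as_matrix();M[:3,3]=o["position"]
W=np.linalg.inv(M@np.array(c["T_tool_cam"]));c["R"]=W[:3,:3];c["t"]=W[:3,3]
print(o["position"])
f=lambda L,z:np.array([onz(c,100+(a+.5)*.45-.5,(b+.5)*.45-.5,z) for a,b in L])
y=np.radians(7.6);R=np.array([[np.cos(y),np.sin(y)],[-np.sin(y),np.cos(y)]]);S=np.array([.4899,-.3105])
for n,L,z in(("rim front",[(222,180),(563,181)],.058),("rim back",[(241,489),(549,488)],.058),("keeper back",[(290,98),(488,98)],.032),("plate end",[(230,99),(549,98)],.008),("grip",[(393,240),(393,460)],.119)):
    p=f(L,z);print(n,((R@(p[:,:2]-S).T).T*1e3).round(1).tolist())
E
```

```text
[ 0.42398552 -0.32061152  0.18278392]
rim front [[43.8, 67.3], [43.3, -69.5]]
rim back [[-85.0, 66.7], [-84.8, -70.4]]
keeper back [[80.0, 42.4], [79.9, -41.6]]
plate end [[85.4, 73.0], [85.6, -72.4]]
grip [[16.9, -1.2], [-56.9, -1.1]]
```

```bash
python3 -m pendant '[[[0,0,-0.02,0,0,0,0.5],[0,0,-0.02,0,0,0,0.5],[0,0,-0.01,0,0,0,0.5],[0,0,0,0,0,0,0.5],[0,0,0,0,0,0,0.5]]]'
python3 -c "from rig import hand_in;print(hand_in())"
```

```text
time: 36.52
position: [0.4236, -0.3195, 0.2306]
tool_rot: [0.998, 0.066, -0.001, -0.001]
ft_force: [0.6, 0.1, 0.3]
grip_width: 0.0431
grip_force: 0.0
the job is handed in; nothing more can be done
None
```

Handed in at 36.5 s with no verdict returned: all five small weights were in the tray and the three large ones in the sieve, which stands released with its toe home to within about 2 mm; however, the sieve slipped from the grip during the shake and dropped into the tray before I regripped it, the first slide jammed (59 N at the wrist) and needed another regrip, and I viewed 12 pictures, over the limit of 10.

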